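# Ram a wax printing stick home in its storage tube

## Task

Top up the storage tube: drop the blue wax stick into the grey metal tube, then ram it down with the orange-handled tamping rod, pushing the stub that has hung up inside ahead of it, until everything is packed hard against the sticks already at the bottom. Hold it pressed firmly there for half a second, with 12 to 20 N, but never hard enough to crush the wax (25 N). Then stand the rod back upright in its black stand and leave the other things on the table alone.

Things in the scene. Friction and masses are not known exactly. Their poses are not given: they have to be found in the camera images.
- stick_mid (a point): centre of the loose blue wax stick, a cylinder 24 mm in diameter and 45 mm tall, 30 g, standing upright on a fixed cork disc (84 mm wide, 8 mm high); the point is 22.5 mm above its foot, z axis along the stick
- tube_mouth (a point): centre of the open upper rim of the upright grey metal tube, fixed to the table on a dark disc foot (96 mm wide, 12 mm high); rim 164 mm above the table. Bore 28 mm, flaring over the top 14 mm to 38 mm at the rim; outside 37 mm, 47 mm at the rim. A stub has hung up inside with its top 52 to 94 mm below the rim; the dropped stick comes to rest on it, its top 7 to 49 mm below the rim
- tube: the same tube, origin at the centre of its underside. The stub (18 mm long) slides at 4 to 8 N, 22 to 34 mm down to the sticks at the bottom, whose level is not measured: packed, the blue stick's top is 41 to 71 mm below the rim. There the force rises clearly: a firm cushion gives 1 mm per 10 N, up to 5 mm. Firm: over 11 N held still for half a second; wax crushes above 25 N
- rod_mid (a point): middle of the loose tamping rod standing in its stand: 156 mm long, 120 g, the point 78 mm above its lower end, z axis up along it. Wooden shaft 20 mm thick, 100 mm long; above it an orange guard flange 34 mm wide (100 to 106 mm above the lower end) and an orange handle 22 mm thick (106 to 156 mm). Fingertips just above the flange can bear on it when pushing
- stand_mouth (a point): centre of the rim of the rod's black stand, a short upright cup on a dark disc (90 mm wide), fixed to the table; the rim is 66 mm above the table. Bore 24 mm, flaring over the top 12 mm to 36 mm; the floor of the bore is 55 mm below the rim, and the rod's lower end rests on it
- paper_cup: brown paper cup, 72 mm wide, 85 mm tall, loose, origin at its underside; to be left alone
- ink_bottle: black ink bottle, 52 mm wide, 100 mm tall, loose, origin at its underside; to be left alone
- plate: round black printing plate, 110 mm wide, 4 mm thick, lying flat, loose, origin at its underside; to be left alone
Things that resemble listed ones, but are neither listed nor needed, are in the scene too. Leave any red look-alike of the part that bears stand_mouth alone. Leave any purple look-alike of the part that bears rod_mid alone.

How it is judged:
By the outcome, as a careful person would: the job done as asked, in the order asked, and still so for the second after the job is handed in, with the robot touching nothing.
It also fails if it takes over 72 s, if anything falls off the work surface, if the arm or the gripper's body presses on something with over 40 N, if the wrist force passes 120 N, or if a joint passes its speed limit or range.

## Robot

A 6-joint arm with a two-finger parallel gripper is mounted at the origin on the work surface. World frame = base frame: x ahead of the robot, y to its left, z up, the work surface at z = 0. Lengths are in m, angles in rad, forces in N, time in s.
With the tool pointing down it reaches from about 0.375 to 0.825 m from the base axis. Payload 5.5 kg.
Tool frame: the origin (TCP) lies on the centre line of the jaws, within the pads' length; the fingertips stand 11 mm ahead of it and the grasp point (between the pads) lies 8 mm behind it; z points along the fingers, y is the line along which they close (so a half turn about z gives the same grasp; the last joint's range is limited). The gripper opens to 85 mm and grips with 20 to 120 N. Pads are 22 mm wide; open, the fingers measure 114 mm over their backs; the gripper's body (76 mm by 85 mm) begins 54 mm behind the grasp point. The pads swing forward as they close: fully open they stand 13 mm farther back than shut.
Start: joints at [1.222, 0.314, -0.047, 1.21, 0, 1.571], TCP at [0.205, 0.564, 0.242] pointing down, gripper open.
Joint ranges: [-2.67, 2.67], [-0.69, 1.73], [-1.03, 1.25], [-2.08, 2.16], [-1.42, 1.45], [-3.14, 3.14]. Speed limits (rad/s): [2.39, 2.39, 3.01, 3.14, 3.14, 3.14].

## Interface

Orientations are given as a rotation vector (axis times angle).
In Python, from rig import * gives the robot as it stands. The module is installed in compiled form; this text tells all that it offers.
- The arm moves only by the tool arm_command, never from a script. Its argument "targets" is a list of rows, each a list of 6 numbers: the shift along the tool's x, y, z in m, then the turn, a rotation vector about the tool's x, y, z in rad. In form: [[tx, ty, tz, ax, ay, az], ...]. A call has 1 to 8 rows; each row is the pose to reach, as a shift and turn from the pose commanded when the call began, along the tool's axes at that moment; what a row does not reach only later rows make up. A row lasts 1/8 s, in which the tool goes at most 62.5 mm and 10.7 degrees, less where a joint would pass 70% of its speed; a pose out of reach is approached as far as the arm can. A call with a gripper value outside its range is refused whole. "grip" is the opening in per cent of the stroke, from 0 (shut) to 100 (fully open), set as the call begins (left out, the last holds). The fingers move at their own pace and stop on an object; the grip force is fixed at half the most. Time passes only in rows, so rows that repeat a pose let the fingers close. It gives the time, the measured TCP pose, the force, the opening and the grip force at its end, in the units of the state.
- sense(): the state, without advancing time (a new reading comes with each control period).
- get_image(name): name is "side" or "top" or "wrist"; returns (picture, depth): 400x640x3 uint8, blue, green, red; 400x640 float32, m along the optical axis (not along the pixel's ray), 0 where there is no reading.
- get_calibration(name): a dict with "fx", "fy", "cx", "cy" (pixels), "k1" (the pictures are not rectified: a ray, as slopes to the right and down, at radius r is drawn at 1 + k1 r^2 times it, then the intrinsics apply), "R" (3x3) and "t" (3): a world point X has camera coordinates R X + t. Camera axes: x right, y down, z forward; pixel columns grow to the right and rows downward; lengths in m; the calibration is good to about 2 mm. A picture is of the moment at which its call begins: read the wrist's pose just before it. get_calibration takes no time and is no camera call; for the wrist camera it gives the pose at the moment of the call.
- job_done(): hands the job in; it is judged then, once.
The state is a dict: "time_s": time; "joint_positions": joint angles; "dq": joint speeds; "tau": joint torques, N m; "tool_pos": TCP position; "tool_rot": TCP orientation; "ft_force": force on the tool from outside, world axes, zero at the start; "torque": the same for the moment, N m; "gripper_width": finger opening in m; "grasp_force": force on a finger pad.
Only numpy, scipy, OpenCV 4.12 (cv2) and the standard library are available. Lean on these libraries where they do the work, as an engineer would, in place of code of your own. Each camera call takes 0.05 s, during which the arm holds its last target. There are 200 camera calls.

## Working session

There is one attempt and no reset: what is moved stays moved. The work goes in short steps, Python scripts to look and compute and a tool call to move; the robot and the scene stay as the last step left them, time stands still between calls to the robot, and variables do not carry over. Pictures are saved under pics/ and viewed, at most 11 in all, crops included, and the job is handed in when it is done.

Besides the shell and the picture viewer there is one more tool, called as name(argument=value, ...) on one line, values as JSON. arm_command: Moves the arm, as the interface text tells. Its arguments: {"type":"object","properties":{"targets":{"type":"array","items":{"type":"array","items":{"type":"number"}}},"grip":{"type":"number"}},"required":["targets"]}

```bash
mkdir -p pics
cat > h.py <<'E'
from rig import *
import numpy as np, cv2
def pt(c,u,v,d):
    x,y=(u-c["cx"])/c["fx"],(v-c["cy"])/c["fy"]
    r2=x*x+y*y
    s=1
    for _ in range(20): s=1+c["k1"]*r2/(s*s)
    p=np.array([x/s*d,y/s*d,d])
    return np.array(c["R"]).T@(p-np.array(c["t"]))
def proj(c,X):
    p=np.array(c["R"])@np.array(X)+np.array(c["t"]); x,y=p[:2]/p[2]; s=1+c["k1"]*(x*x+y*y)
    return c["fx"]*x*s+c["cx"],c["fy"]*y*s+c["cy"]
def cloud(c,depth):
    v,u=np.mgrid[0:400,0:640]
    x,y=(u-c["cx"])/c["fx"],(v-c["cy"])/c["fy"]; r2=x*x+y*y; s=np.ones_like(x)
    for _ in range(20): s=1+c["k1"]*r2/(s*s)
    P=np.stack([x/s*depth,y/s*depth,depth],-1)-np.array(c["t"])
    return P@np.array(c["R"])
E
python3 - <<'E'
from h import *
s=sense();print({k:np.round(v,3) for k,v in s.items()})
for n in("top","side"):
    c=get_calibration(n);p,d=get_image(n);cv2.imwrite(f"pics/{n}.png",p);np.savez(f"{n}.npz",p=p,d=d,**{k:np.array(v) for k,v in c.items()})
    print(n,c)
E
```

```text
{'time_s': np.float64(0.0), 'joint_positions': array([ 1.222,  0.314, -0.048,  1.21 , -0.   ,  1.571]), 'dq': array([ 0.001,  0.001, -0.001,  0.001, -0.002,  0.001]), 'tau': array([ 0.0000e+00, -5.3960e+01,  3.3975e+01,  1.9000e-02, -0.0000e+00,
        0.0000e+00]), 'tool_pos': array([0.205, 0.563, 0.241]), 'tool_rot': array([-5.450e-01, -3.094e+00,  3.000e-03]), 'ft_force': array([ 0.061, -0.537, -0.342]), 'torque': array([0.054, 0.   , 0.018]), 'grasp_force': np.float64(0.0), 'gripper_width': np.float64(0.085)}
top {'fx': 426.8562893069339, 'fy': 426.8562893069339, 'cx': 317.1424183795196, 'cy': 200.55340576425712, 'k1': -0.03473553661170548, 'R': array([[ 0.0885254 , -0.99605757,  0.005707  ],
       [-0.9752895 , -0.08784111, -0.20271735],
       [ 0.20241946,  0.01237966, -0.97922066]]), 't': array([-0.04168838,  0.61058481,  1.01200704])}
side {'fx': 405.74681602282857, 'fy': 405.74681602282857, 'cx': 322.80089188149515, 'cy': 199.81654497705912, 'k1': -0.04322077170220274, 'R': array([[-0.99303455, -0.11771218,  0.0051211 ],
       [-0.08752791,  0.70790506, -0.70086325],
       [ 0.07887489, -0.69642966, -0.71327728]]), 't': array([0.57594643, 0.12476435, 0.79912201])}
```

View pics/top.png

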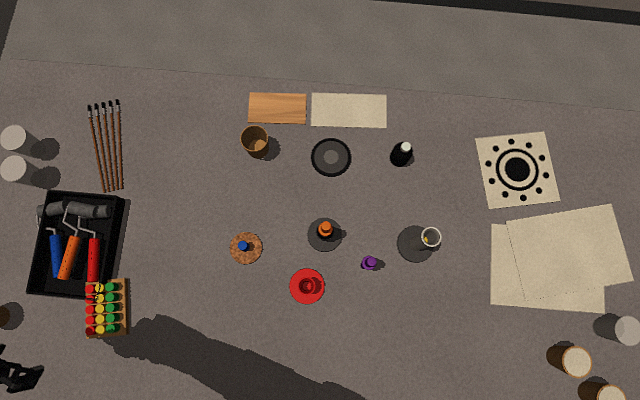

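View pics/side.png

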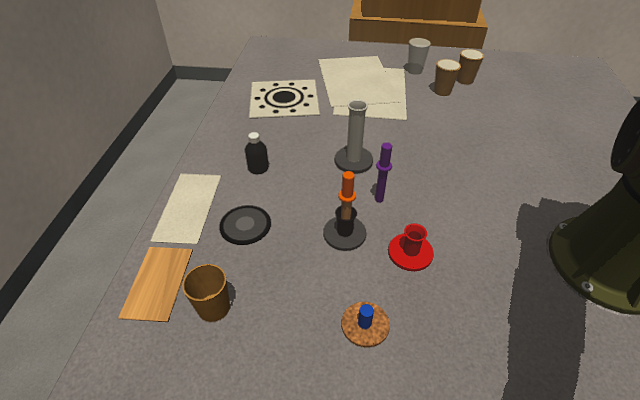

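The top picture shows the blue stick at about (243,246), the rod at (325,229) in its black stand (disc 325,235), the tube rim at (430,237), the red stand at (307,286) and the purple rod at (370,263). The side picture shows the stick at (366,316), the rod handle at (348,185) and the tube rim at (357,105).

Run:
```python
from h import *
C=[]
for n in("top","side"):
    z=np.load(f"{n}.npz");c={k:z[k] for k in z};p=z["p"];X=cloud(c,z["d"]);ok=z["d"]>0
    hsv=cv2.cvtColor(p,cv2.COLOR_BGR2HSV);H,S,V=hsv[...,0],hsv[...,1],hsv[...,2]
    C.append((X,ok))
    def near(x,y,r): return ok&(np.hypot(X[...,0]-x,X[...,1]-y)<r)
    # rough centres
    rough={}
    for nm,(u,v) in dict(stick=(243,246),rod=(325,229),tube=(430,237)).items():
        if n=="top":
            rough[nm]=X[v,u]; 
    if n=="top": R0=rough; print(R0)
    b=(H>105)&(H<125)&(S>150)&near(*R0["stick"][:2],.05)
    o=(H<14)&(S>180)&near(*R0["rod"][:2],.06)&(X[...,2]>.08)
    for nm,m in(("blue",b),("orange",o)):
        Q=X[m]; print(n,nm,len(Q),Q.min(0).round(4),Q.max(0).round(4)); 
        t=Q[Q[:,2]>np.quantile(Q[:,2],.98)-.006]; print("  top slab mean",len(t),t.mean(0).round(4), (t.min(0)/2+t.max(0)/2).round(4))
    tc=(0.45,-.12) 
    Q=X[near(*pt(c,430,237,z["d"][237,430])[:2],.09)&(X[...,2]>.155)&(X[...,2]<.175)] if n=="top" else X[near(*TC,.05)&(X[...,2]>.155)&(X[...,2]<.175)]
    TC=((Q.min(0)+Q.max(0))/2)[:2]; print(n,"rim",len(Q),Q.min(0).round(4),Q.max(0).round(4),TC)
```

```text
{'stick': array([0.48203384, 0.18575517, 0.05690292]), 'rod': array([ 0.52705838, -0.01169444,  0.16749985]), 'tube': array([ 0.53784975, -0.26166505,  0.11208081])}
top blue 84 [0.4732 0.1773 0.0147] [0.495  0.1994 0.058 ]
  top slab mean 59 [0.4843 0.1886 0.0543] [0.4846 0.1891 0.0549]
top orange 159 [ 0.5194 -0.0289  0.1125] [0.5476 0.0024 0.1728]
  top slab mean 68 [ 0.5352 -0.0132  0.1676] [ 0.5352 -0.0133  0.1688]
top rim 177 [ 0.51   -0.2705  0.1551] [ 0.5539 -0.2271  0.1689] [ 0.5319561  -0.24880193]
side blue 267 [0.4743 0.1796 0.0106] [0.4959 0.2047 0.0544]
  top slab mean 142 [0.4853 0.1926 0.052 ] [0.4851 0.1916 0.0512]
side orange 372 [ 0.5203 -0.0207  0.1042] [0.5513 0.0066 0.1685]
  top slab mean 87 [ 0.5361 -0.008   0.1662] [ 0.5362 -0.0095  0.1654]
side rim 154 [ 0.5113 -0.2687  0.155 ] [ 0.5558 -0.2233  0.1643] [ 0.53353655 -0.24599261]
```

Run:
```python
import cv2,numpy as np
p=cv2.imread("pics/top.png");q=cv2.imread("pics/side.png")
a=[p[215:275,210:290],p[205:265,285:365],p[210:270,390:470]]
b=[q[290:350,325:405],q[165:225,310:390],q[90:150,320:400]]
f=lambda L:np.hstack([cv2.resize(i,None,fx=3.3,fy=3.3,interpolation=cv2.INTER_CUBIC) for i in L])
cv2.imwrite("pics/crop.png",np.vstack([f(a),f(b)]))
```

```text
(no output)
```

View pics/crop.png

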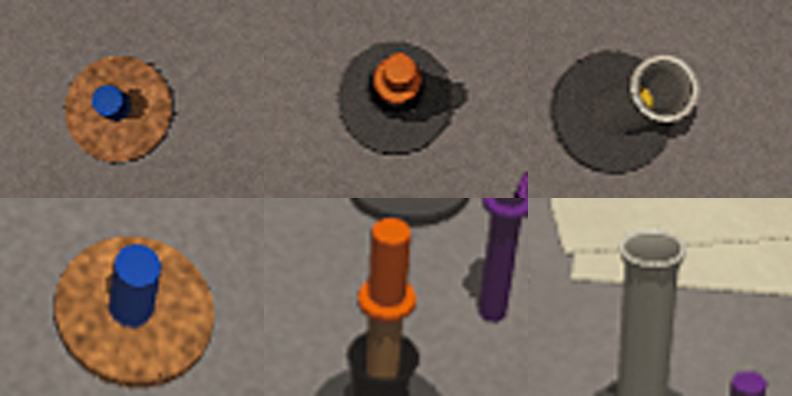

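The blue stick's top is at (0.485,0.190,0.053), the rod at (0.5355,-0.011) with its top at 0.167, and the tube rim at (0.533,-0.2475,0.164). All heights match the given sizes. I'll move above the stick with the tool aligned to the world axes.

arm_command(targets=[[-0.391,-0.256,0.06,0,0,1.2217],[-0.391,-0.256,0.06,0,0,1.2217],[-0.391,-0.256,0.06,0,0,1.2217],[-0.391,-0.256,0.06,0,0,1.2217],[-0.391,-0.256,0.06,0,0,1.2217],[-0.391,-0.256,0.06,0,0,1.2217],[-0.391,-0.256,0.06,0,0,1.2217],[-0.391,-0.256,0.06,0,0,1.2217]])

```text
time_s: 1.1
tool_pos: [0.4859, 0.187, 0.1816]
tool_rot: [2.225, 2.218, -0.002]
ft_force: [0.7, 0.8, 0.8]
gripper_width: 0.0856
grasp_force: 0.0
```

arm_command(targets=[[0,0,0,0,0,0],[0,0,0,0,0,0],[0,0,0,0,0,0]], grip=60)

```text
time_s: 1.48
tool_pos: [0.4844, 0.1906, 0.1824]
tool_rot: [-2.219, -2.223, 0.0]
ft_force: [-0.1, 0.4, 0.3]
gripper_width: 0.0517
grasp_force: 0.0
```

Run:
```python
from h import *
from scipy.spatial.transform import Rotation as Ro
s=sense();print({k:np.round(v,4) for k,v in s.items()});print(Ro.from_rotvec(s["tool_rot"]).as_matrix().round(3))
c=get_calibration("wrist");p,d=get_image("wrist");cv2.imwrite("pics/w1.png",p)
X=cloud(c,d);hsv=cv2.cvtColor(p,cv2.COLOR_BGR2HSV);b=(hsv[...,0]>105)&(hsv[...,0]<125)&(hsv[...,1]>150)&(d>0)
Q=X[b];print(len(Q),Q.min(0),Q.max(0));t=Q[(Q[:,2]>.047)&(abs(Q[:,0]-.485)<.04)];print(t.min(0),t.max(0),(t.min(0)+t.max(0))/2)
```

```text
{'time_s': np.float64(1.475), 'joint_positions': array([ 3.7460e-01,  1.9850e-01, -3.3700e-01,  1.0354e+00,  2.0000e-04,
        1.9435e+00]), 'dq': array([ 0.0051, -0.0027, -0.0005,  0.0003, -0.0047, -0.0008]), 'tau': array([-4.65400e-01, -4.49145e+01,  3.23061e+01,  3.10000e-03,
       -1.69000e-02,  3.30000e-03]), 'tool_pos': array([0.4844, 0.1906, 0.1824]), 'tool_rot': array([-2.2191, -2.2234,  0.    ]), 'ft_force': array([-0.146 ,  0.3662,  0.3044]), 'torque': array([-0.0522,  0.0595, -0.0205]), 'grasp_force': np.float64(0.0), 'gripper_width': np.float64(0.0517)}
[[-0.002  1.    -0.   ]
 [ 1.     0.002  0.   ]
 [ 0.    -0.    -1.   ]]
623 [0.47506272 0.18019761 0.01467297] [0.50036452 0.20693083 0.24934902]
[0.47512647 0.18019761 0.04755831] [0.50036452 0.20693083 0.24934902] [0.48774549 0.19356422 0.14845367]
```

View pics/w1.png

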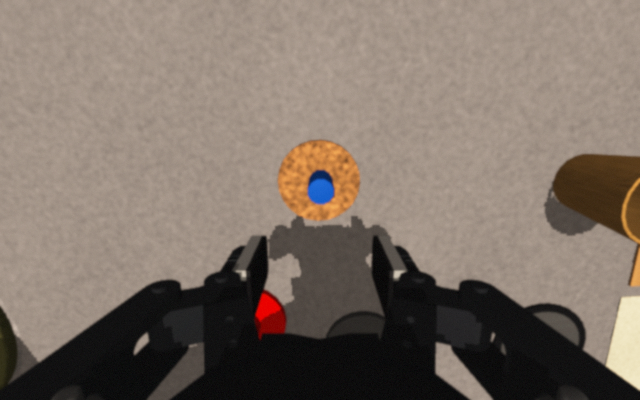

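The wrist picture shows the stick's top at about (320,189), centred between the fingers, which are at columns 255 and 385. I'll work out its position from the rays.

```bash
cat >> h.py <<'E'
def onz(c,u,v,z):
    a=pt(c,u,v,.1);b=pt(c,u,v,1.);k=(z-a[2])/(b[2]-a[2]);return a+k*(b-a)
E
python3 - <<'E'
from h import *
c=get_calibration("wrist");p=cv2.imread("pics/w1.png");hsv=cv2.cvtColor(p,cv2.COLOR_BGR2HSV)
b=((hsv[...,0]>105)&(hsv[...,0]<125)&(hsv[...,1]>150)&(hsv[...,2]>150)).astype(np.uint8)
n,l,st,ce=cv2.connectedComponentsWithStats(b)
for i in range(1,n):
    if st[i,4]>50: print(st[i],ce[i],onz(c,*ce[i],.053))
k=((hsv[...,0]>5)&(hsv[...,0]<20)&(hsv[...,1]>100)).astype(np.uint8);k[:,:250]=0;k[:,400:]=0;k[225:]=0
v,u=np.nonzero(k);print(u.min(),u.max(),v.min(),v.max(),onz(c,(u.min()+u.max())/2,(v.min()+v.max())/2,.008))
E
```

```text
[309 179  24  24 478] [320.41004184 190.57112971] [0.4851915  0.19134709 0.053     ]
278 359 140 220 [0.48344866 0.19093908 0.008     ]
```

arm_command(targets=[[0.0005,0.0005,0.05,0,0,0],[0.0005,0.0005,0.1,0,0,0],[0.0005,0.0005,0.128,0,0,0],[0.0005,0.0005,0.141,0,0,0],[0.0005,0.0005,0.141,0,0,0],[0.0005,0.0005,0.141,0,0,0]])

```text
time_s: 2.28
tool_pos: [0.4866, 0.1908, 0.0427]
tool_rot: [2.22, 2.222, 0.003]
ft_force: [0.1, 0.3, 0.3]
gripper_width: 0.0512
grasp_force: 0.0
```

arm_command(targets=[[0,0,0,0,0,0],[0,0,0,0,0,0],[0,0,0,0,0,0],[0,0,0,0,0,0],[0,0,0,0,0,0]], grip=0)

```text
time_s: 2.9
tool_pos: [0.4863, 0.1905, 0.0425]
tool_rot: [2.221, 2.221, 0.003]
ft_force: [-1.9, -1.4, 4.7]
gripper_width: 0.0218
grasp_force: 58.4
```

arm_command(targets=[[0,0,-0.02,0,0,0],[0,0,-0.06,0,0,0],[0,0,-0.12,0,0,0],[0,0,-0.17,0,0,0],[0,0,-0.2,0,0,0],[0,0,-0.2,0,0,0]])

```text
time_s: 3.65
tool_pos: [0.4872, 0.1908, 0.2444]
tool_rot: [2.22, 2.22, 0.008]
ft_force: [0.7, 0.7, -0.5]
gripper_width: 0.0217
grasp_force: 58.8
```

Run:
```python
from h import *
s=sense();print(s["tool_pos"],s["gripper_width"],s["grasp_force"],s["ft_force"])
p,d=get_image("side");cv2.imwrite("pics/s2.png",p)
u,v=map(int,proj(get_calibration("side"),s["tool_pos"]));print(u,v)
w,d=get_image("wrist")
a=cv2.resize(p[max(0,v-50):v+50,u-50:u+50],(390,390),interpolation=2);cv2.imwrite("pics/g2.png",np.hstack([a,cv2.resize(w[190:340,245:395],(390,390),interpolation=2)]))
```

```text
[0.48722914 0.19075874 0.24441483] 0.02170553491828502 58.78259897232056 [ 0.66782565  0.72050078 -0.51969823]
376 234
```

View pics/g2.png

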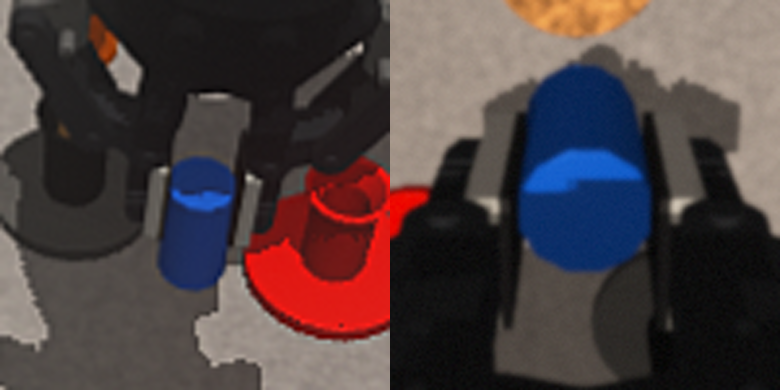

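The stick is held upright between the pads, with about half its length sticking out below the tips (left crop: stick at 160–235, foot at row 290). Next I carry it over the tube.

arm_command(targets=[[-0.03,0.003,0,0,0,0],[-0.08,0.009,0,0,0,0],[-0.14,0.015,0,0,0,0],[-0.2,0.021,0,0,0,0],[-0.26,0.028,0,0,0,0],[-0.32,0.034,0,0,0,0],[-0.37,0.039,0,0,0,0],[-0.41,0.046,0,0,0,0]])

```text
time_s: 4.75
tool_pos: [0.5304, -0.2217, 0.2392]
tool_rot: [-2.221, -2.218, 0.002]
ft_force: [1.7, 0.2, -0.2]
gripper_width: 0.022
grasp_force: 58.8
```

arm_command(targets=[[-0.02,0,0,0,0,0],[-0.028,0,0,0,0,0],[-0.028,0,0,0,0,0],[-0.028,0,0,0,0,0]])

```text
time_s: 5.25
tool_pos: [0.5316, -0.2466, 0.2413]
tool_rot: [-2.219, -2.223, -0.0]
ft_force: [0.3, 0.1, 0.6]
gripper_width: 0.0216
grasp_force: 58.8
```

Run:
```python
from h import *
s=sense();print(s["tool_pos"],s["tool_rot"],s["gripper_width"])
c=get_calibration("wrist");w,d=get_image("wrist");X=cloud(c,d)
q=(abs(X[...,2]-.164)<.008)&(abs(X[...,0]-.533)<.04)&(abs(X[...,1]+.247)<.04)&(d>0)
Q=X[q];print(len(Q));
if len(Q):print(Q.min(0),Q.max(0))
cv2.imwrite("pics/w3.png",w)
for nm,P in dict(rim=(.533,-.2475,.164),rx=(.5565,-.2475,.164),ry=(.533,-.224,.164)).items(): print(nm,proj(c,P))
```

```text
[ 0.53162135 -0.24657692  0.24132094] [-2.21925609e+00 -2.22302530e+00 -3.97695371e-04] 0.021638210127589475
1021
[ 0.50963721 -0.26698723  0.1560242 ] [ 0.55475384 -0.22754454  0.16461266]
rim (np.float64(321.6734691510178), np.float64(211.0081512931243))
rx (np.float64(354.95519648527755), np.float64(211.02733228019395))
ry (np.float64(321.7694757390045), np.float64(178.38676126272452))
```

View pics/w3.png

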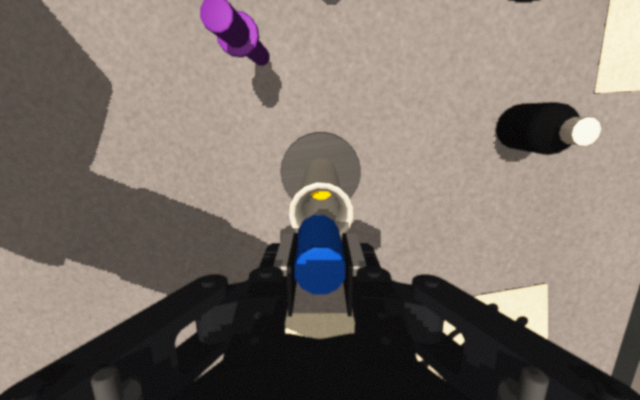

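The rim spans columns 289–354 with its upper edge near row 183, so it lies a little farther in −y than my estimate. I'll fit it precisely.

Run:
```python
from h import *
from scipy.optimize import least_squares
c=get_calibration("wrist");w=cv2.imread("pics/w3.png");hsv=cv2.cvtColor(w,cv2.COLOR_BGR2HSV)
m=(hsv[...,2]>185)&(hsv[...,1]<60);m[:175]=0;m[240:]=0;m[:,:280]=0;m[:,365:]=0
v,u=np.nonzero(m);P=np.array([onz(c,a,b,.164)[:2] for a,b in zip(u,v)])
f=least_squares(lambda q:np.hypot(P[:,0]-q[0],P[:,1]-q[1])-q[2],[.533,-.25,.021],loss="soft_l1",f_scale=.001);print(len(P),f.x,np.abs(f.fun).mean())
```

```text
793 [ 0.53252362 -0.24996337  0.02138521] 0.001537071384533397
```

arm_command(targets=[[-0.003,0.001,0,0,0,0],[-0.003,0.001,0.02,0,0,0],[-0.003,0.001,0.04,0,0,0],[-0.003,0.001,0.05,0,0,0],[-0.003,0.001,0.055,0,0,0],[-0.003,0.001,0.058,0,0,0],[-0.003,0.001,0.058,0,0,0]])

```text
time_s: 6.18
tool_pos: [0.5328, -0.2509, 0.1837]
tool_rot: [2.221, 2.221, 0.0]
ft_force: [-0.2, 0.1, -1.3]
gripper_width: 0.0224
grasp_force: 58.8
```

The force is near zero, so the stick's foot is inside the bore. I release it and rise.

arm_command(targets=[[0,0,0,0,0,0],[0,0,0,0,0,0],[0,0,0,0,0,0],[0,0,-0.03,0,0,0],[0,0,-0.08,0,0,0],[0,0,-0.08,0,0,0]], grip=60)

```text
time_s: 6.92
tool_pos: [0.5349, -0.2519, 0.2677]
tool_rot: [2.216, 2.217, 0.004]
ft_force: [0.1, -1.0, -0.5]
gripper_width: 0.0513
grasp_force: 0.0
```

Run:
```python
from h import *
s=sense();print(s["tool_pos"],s["gripper_width"])
c=get_calibration("wrist");w,d=get_image("wrist");X=cloud(c,d);hsv=cv2.cvtColor(w,cv2.COLOR_BGR2HSV)
b=(hsv[...,0]>100)&(hsv[...,0]<130)&(hsv[...,1]>120)&(d>0)
v,u=np.nonzero(b);print(len(u));
if len(u): print(np.median(u),np.median(v),np.median(X[b],0),np.quantile(X[b][:,2],[.05,.5,.95]))
p,_=get_image("top")
cv2.imwrite("pics/w4.png",np.hstack([cv2.resize(w[130:330,230:430],(400,400)),cv2.resize(p[200:280,390:470],(400,400),interpolation=2)]))
```

```text
[ 0.53488909 -0.2519062   0.2677442 ] 0.05128065573564738
501
315.0 187.0 [ 0.53173512 -0.25119     0.12631647] [0.1250366  0.12631647 0.12757947]
```

View pics/w4.png

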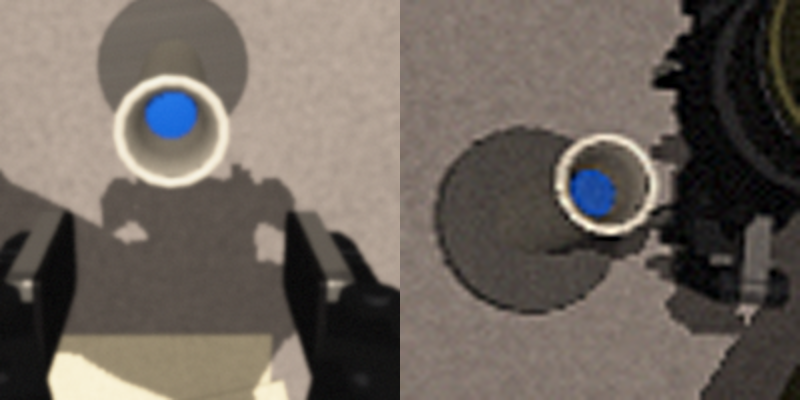

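The stick dropped in; its top is at z≈0.126, 38 mm below the rim and inside the expected range. Now to the rod.

arm_command(targets=[[0.05,0,0,0,0,0],[0.11,0,0,0,0,0],[0.17,0,0,0,0,0],[0.22,0,0,0,0,0],[0.238,0,0,0,0,0],[0.238,0,0,0,0,0],[0.238,0,0,0,0,0]])

```text
time_s: 7.9
tool_pos: [0.5325, -0.014, 0.2628]
tool_rot: [-2.222, -2.221, 0.002]
ft_force: [-0.2, 0.3, -0.1]
gripper_width: 0.0516
grasp_force: 0.0
```

Run:
```python
from h import *
from scipy.optimize import least_squares
s=sense();print(s["tool_pos"],s["tool_rot"])
c=get_calibration("wrist");w,d=get_image("wrist");X=cloud(c,d);hsv=cv2.cvtColor(w,cv2.COLOR_BGR2HSV)
o=(hsv[...,0]<16)&(hsv[...,1]>180)&(d>0)&(abs(X[...,0]-.535)<.05)&(abs(X[...,1]+.01)<.05)
for lo,hi,z in((.162,.172,.167),(.112,.120,.117)):
    Q=X[o&(X[...,2]>lo)&(X[...,2]<hi)];print(z,len(Q),Q.min(0),Q.max(0),Q.mean(0))
u,v=map(int,proj(c,(.535,-.011,.12)));print(u,v)
cv2.imwrite("pics/w5.png",w)
# stand rim
for z in(.066,):
    Q=X[(abs(X[...,2]-z)<.005)&(d>0)&(abs(X[...,0]-.535)<.05)&(abs(X[...,1]+.01)<.05)];print("stand",len(Q),Q.min(0),Q.max(0))
```

```text
[ 0.53247271 -0.01396036  0.26279018] [-2.22222662e+00 -2.22054617e+00  1.60942245e-03]
0.167 102 [ 0.52569519 -0.02181301  0.16204169] [ 0.54570651 -0.00120253  0.16662016] [ 0.5356795 -0.0089914  0.1645875]
0.117 142 [ 0.51968655 -0.02223646  0.11244554] [0.55224039 0.00489674 0.11993388] [ 0.53667577 -0.00672456  0.11513865]
322 184
stand 329 [ 0.51435427 -0.02134708  0.06100639] [0.55675596 0.00940271 0.06865749]
```

View pics/w5.png

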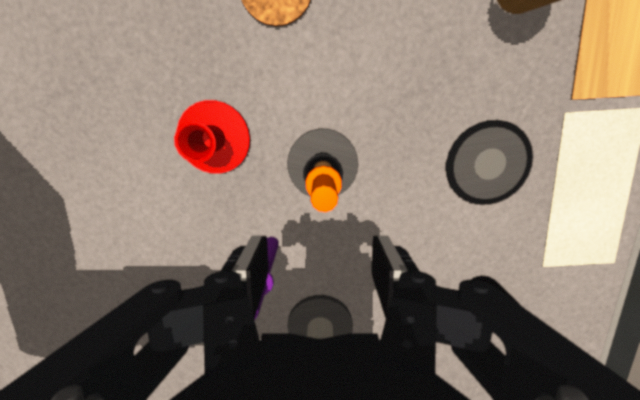

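The rod's top is at (324,199) and its flange is just above that. The stand's disc spans columns 287–358 and rows 128–199. The rod axis is at about (0.536,-0.0115). I lower to just above the flange and grip.

Run:
```python
from h import *
s=sense();print(s["tool_pos"])
c=get_calibration("wrist")
print("disc",onz(c,322.5,163.5,.010),"top",onz(c,324,199,.167))
```

```text
[ 0.53252769 -0.01414016  0.2629109 ]
disc [ 0.53618352 -0.00996405  0.01      ] top [ 0.53576647 -0.0116017   0.167     ]
```

arm_command(targets=[[0.0025,0.0035,0.04,0,0,0],[0.0025,0.0035,0.085,0,0,0],[0.0025,0.0035,0.115,0,0,0],[0.0025,0.0035,0.13,0,0,0],[0.0025,0.0035,0.13,0,0,0],[0.0025,0.0035,0.13,0,0,0]])

```text
time_s: 8.7
tool_pos: [0.5371, -0.0107, 0.1346]
tool_rot: [2.221, 2.22, 0.002]
ft_force: [0.4, 0.0, -0.1]
gripper_width: 0.0517
grasp_force: 0.0
```

arm_command(targets=[[0,-0.001,0.003,0,0,0],[0,-0.001,0.003,0,0,0]])

```text
time_s: 8.95
tool_pos: [0.5353, -0.0103, 0.1308]
tool_rot: [2.221, 2.221, 0.001]
ft_force: [-1.2, -0.1, -0.3]
gripper_width: 0.051
grasp_force: 0.0
```

arm_command(targets=[[0,0,0,0,0,0],[0,0,0,0,0,0],[0,0,0,0,0,0],[0,0,0,0,0,0],[0,0,0,0,0,0]], grip=0)

```text
time_s: 9.57
tool_pos: [0.5354, -0.0103, 0.1307]
tool_rot: [2.221, 2.221, 0.001]
ft_force: [-0.1, -0.6, 4.8]
gripper_width: 0.0207
grasp_force: 58.6
```

arm_command(targets=[[0,0,-0.015,0,0,0],[0,0,-0.05,0,0,0],[0,0,-0.1,0,0,0],[0,0,-0.15,0,0,0],[0,0,-0.18,0,0,0],[0,0,-0.19,0,0,0],[0,0,-0.19,0,0,0]])

```text
time_s: 10.45
tool_pos: [0.535, -0.0104, 0.3201]
tool_rot: [-2.221, -2.222, 0.0]
ft_force: [0.5, 0.2, -1.6]
gripper_width: 0.0206
grasp_force: 59.4
```

arm_command(targets=[[-0.03,0,0,0,0,0],[-0.08,0,0,0,0,0],[-0.13,0,0,0,0,0],[-0.18,0,0,0,0,0],[-0.22,0,0,0,0,0],[-0.238,-0.002,0,0,0,0],[-0.238,-0.002,0,0,0,0],[-0.238,-0.002,0,0,0,0]])

```text
time_s: 11.45
tool_pos: [0.5329, -0.2472, 0.3197]
tool_rot: [-2.219, -2.222, -0.0]
ft_force: [0.3, -0.1, -1.9]
gripper_width: 0.0209
grasp_force: 59.4
```

Run:
```python
from h import *
from scipy.optimize import least_squares
s=sense();print(s["tool_pos"],s["tool_rot"],s["gripper_width"],s["ft_force"])
c=get_calibration("wrist");w,d=get_image("wrist")
c2=get_calibration("side");p,_=get_image("side")
T=s["tool_pos"]
u,v=map(int,proj(c,(.5325,-.25,.164)));print("rim px",u,v,"foot px",proj(c,(T[0],T[1],T[2]-.12)))
u2,v2=map(int,proj(c2,(.5325,-.25,.18)));print(u2,v2,proj(c2,(T[0],T[1],T[2]-.12)))
a0,b0=max(0,v-75),u-75
np.save("w6.npy",w);cv2.imwrite("pics/w6.png",np.hstack([cv2.resize(w[a0:a0+200,u-100:u+100],(400,400)),cv2.resize(p[max(0,v2-60):max(0,v2-60)+100,u2-50:u2+50],(400,400),interpolation=2)]));print(a0,u-100,max(0,v2-60),u2-50)
```

```text
[ 0.53293809 -0.24719668  0.31965476] [-2.21904973e+00 -2.22161617e+00 -1.72989614e-04] 0.020894867774447358 [ 0.30676453 -0.13776249 -1.86527195]
rim px 319 187 foot px (np.float64(319.75985677646815), np.float64(194.3235458004233))
358 97 (np.float64(358.4740551836892), np.float64(89.88064022213123))
112 219 37 308
```

View pics/w6.png

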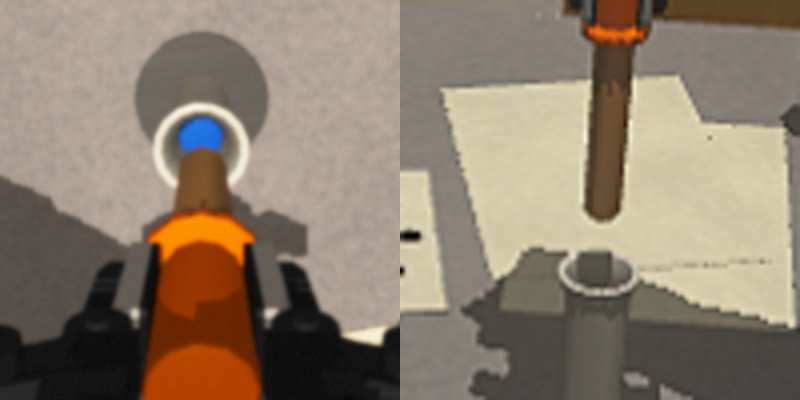

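The foot's far edge is at full-frame (321,187) and the rim's centre at (319.5,187), so the foot is about 1 mm off the tube axis. That is well within the flare. I lower the rod into the tube.

arm_command(targets=[[0,-0.001,0.02,0,0,0],[0,-0.001,0.035,0,0,0],[0,-0.001,0.045,0,0,0],[0,-0.001,0.053,0,0,0],[0,-0.001,0.06,0,0,0],[0,-0.001,0.066,0,0,0],[0,-0.001,0.066,0,0,0]])

```text
time_s: 12.42
tool_pos: [0.5319, -0.2483, 0.2539]
tool_rot: [-2.221, -2.221, 0.0]
ft_force: [-0.6, 0.0, -1.5]
gripper_width: 0.0209
grasp_force: 59.4
```

arm_command(targets=[[-0.001,0,0.003,0,0,0],[-0.001,0,0.006,0,0,0],[-0.001,0,0.008,0,0,0],[-0.001,0,0.01,0,0,0],[-0.001,0,0.012,0,0,0],[-0.001,0,0.014,0,0,0]])

```text
time_s: 13.18
tool_pos: [0.5324, -0.2494, 0.2406]
tool_rot: [2.221, 2.221, 0.0]
ft_force: [-0.4, 1.4, 4.4]
gripper_width: 0.0206
grasp_force: 59.9
```

Sliding at about 6 N. I continue to just short of the earliest packing depth.

arm_command(targets=[[0,0,0.002,0,0,0],[0,0,0.004,0,0,0],[0,0,0.006,0,0,0],[0,0,0.008,0,0,0],[0,0,0.01,0,0,0],[0,0,0.011,0,0,0],[0,0,0.012,0,0,0]])

```text
time_s: 14.05
tool_pos: [0.5322, -0.2493, 0.2283]
tool_rot: [2.221, 2.222, 0.0]
ft_force: [0.9, 0.2, 3.9]
gripper_width: 0.021
grasp_force: 59.9
```

arm_command(targets=[[0,0,0.001,0,0,0],[0,0,0.002,0,0,0],[0,0,0.003,0,0,0]])

```text
time_s: 14.42
tool_pos: [0.5322, -0.2493, 0.2253]
tool_rot: [2.221, 2.222, 0.0]
ft_force: [0.1, -0.4, 4.1]
gripper_width: 0.0208
grasp_force: 59.9
```

arm_command(targets=[[0,0,0.0005,0,0,0],[0,0,0.001,0,0,0]])

```text
time_s: 14.68
tool_pos: [0.5322, -0.2493, 0.2243]
tool_rot: [2.221, 2.222, 0.0]
ft_force: [0.5, 0.1, 4.4]
gripper_width: 0.0205
grasp_force: 59.9
```

arm_command(targets=[[0,0,0.0005,0,0,0],[0,0,0.001,0,0,0]])

```text
time_s: 14.92
tool_pos: [0.5322, -0.2493, 0.2233]
tool_rot: [2.221, 2.222, 0.0]
ft_force: [0.2, 0.2, 4.7]
gripper_width: 0.0208
grasp_force: 59.9
```

arm_command(targets=[[0,0,0.0005,0,0,0],[0,0,0.001,0,0,0],[0,0,0.001,0,0,0]])

```text
time_s: 15.3
tool_pos: [0.5322, -0.2493, 0.2222]
tool_rot: [-2.221, -2.222, 0.0]
ft_force: [0.1, -0.3, 3.1]
gripper_width: 0.0204
grasp_force: 59.9
```

arm_command(targets=[[0,0,0.0005,0,0,0],[0,0,0.001,0,0,0],[0,0,0.0013,0,0,0]])

```text
time_s: 15.68
tool_pos: [0.5321, -0.2493, 0.2209]
tool_rot: [-2.221, -2.222, 0.0]
ft_force: [0.5, -0.5, 4.4]
gripper_width: 0.0205
grasp_force: 59.9
```

arm_command(targets=[[0,0,0.0005,0,0,0],[0,0,0.001,0,0,0],[0,0,0.0013,0,0,0]])

```text
time_s: 16.05
tool_pos: [0.5322, -0.2493, 0.2197]
tool_rot: [2.221, 2.222, 0.0]
ft_force: [1.0, -0.5, 4.8]
gripper_width: 0.0204
grasp_force: 59.9
```

arm_command(targets=[[0,0,0.0005,0,0,0],[0,0,0.001,0,0,0],[0,0,0.0013,0,0,0]])

```text
time_s: 16.42
tool_pos: [0.5321, -0.2493, 0.2184]
tool_rot: [-2.221, -2.222, 0.0]
ft_force: [0.9, -0.1, 4.7]
gripper_width: 0.0203
grasp_force: 59.9
```

arm_command(targets=[[0,0,0.0005,0,0,0],[0,0,0.001,0,0,0],[0,0,0.0013,0,0,0]])

```text
time_s: 16.8
tool_pos: [0.5324, -0.2495, 0.2177]
tool_rot: [2.221, 2.221, 0.0]
ft_force: [0.0, -0.2, 7.8]
gripper_width: 0.0206
grasp_force: 60.0
```

The force is rising, so the packing has started.

arm_command(targets=[[0,0,0.0004,0,0,0],[0,0,0.0006,0,0,0],[0,0,0.0006,0,0,0]])

```text
time_s: 17.18
tool_pos: [0.5325, -0.2495, 0.2175]
tool_rot: [2.22, 2.221, 0.0]
ft_force: [-0.6, -1.5, 9.8]
gripper_width: 0.0207
grasp_force: 60.4
```

arm_command(targets=[[0,0,0.0005,0,0,0],[0,0,0.001,0,0,0],[0,0,0.001,0,0,0]])

```text
time_s: 17.55
tool_pos: [0.5327, -0.2496, 0.2171]
tool_rot: [2.22, 2.22, 0.001]
ft_force: [-1.1, -0.0, 12.4]
gripper_width: 0.0207
grasp_force: 60.7
```

arm_command(targets=[[0,0,0.0005,0,0,0],[0,0,0.0008,0,0,0],[0,0,0.0008,0,0,0],[0,0,0.0008,0,0,0]])

```text
time_s: 18.05
tool_pos: [0.5329, -0.2497, 0.2168]
tool_rot: [2.219, 2.22, 0.001]
ft_force: [-0.8, 1.0, 15.4]
gripper_width: 0.0208
grasp_force: 61.0
```

arm_command(targets=[[0,0,0,0,0,0],[0,0,0,0,0,0],[0,0,0,0,0,0],[0,0,0,0,0,0],[0,0,0,0,0,0]])

```text
time_s: 18.68
tool_pos: [0.5329, -0.2497, 0.2168]
tool_rot: [2.219, 2.22, 0.002]
ft_force: [-1.5, 0.9, 15.6]
gripper_width: 0.0206
grasp_force: 61.0
```

arm_command(targets=[[0,0,0,0,0,0],[0,0,0,0,0,0],[0,0,0,0,0,0],[0,0,0,0,0,0],[0,0,0,0,0,0]])

```text
time_s: 19.3
tool_pos: [0.5329, -0.2497, 0.2168]
tool_rot: [2.219, 2.22, 0.001]
ft_force: [-2.3, 0.1, 14.4]
gripper_width: 0.0207
grasp_force: 61.0
```

Held still for over a second at about 15 N on the sensor, or about 16.5 N with the rod's weight. The total travel was 29 mm. I withdraw and return to the stand.

arm_command(targets=[[0,0,-0.005,0,0,0],[0,0,-0.02,0,0,0],[0,0,-0.045,0,0,0],[0,0,-0.075,0,0,0],[0,0,-0.1,0,0,0],[0,0,-0.1056,0,0,0],[0,0,-0.1056,0,0,0]])

```text
time_s: 20.18
tool_pos: [0.532, -0.2493, 0.3198]
tool_rot: [-2.221, -2.221, 0.0]
ft_force: [-0.1, -0.7, -2.4]
gripper_width: 0.0209
grasp_force: 59.4
```

arm_command(targets=[[0.03,0,0,0,0,0],[0.08,0,0,0,0,0],[0.13,0.003,0,0,0,0],[0.18,0.003,0,0,0,0],[0.22,0.003,0,0,0,0],[0.239,0.003,0,0,0,0],[0.239,0.003,0,0,0,0],[0.239,0.003,0,0,0,0]])

```text
time_s: 21.18
tool_pos: [0.535, -0.0112, 0.3198]
tool_rot: [-2.222, -2.221, 0.002]
ft_force: [-0.0, 0.0, -2.0]
gripper_width: 0.0207
grasp_force: 59.3
```

arm_command(targets=[[0,0,0.03,0,0,0],[0,0,0.07,0,0,0],[0,0,0.1,0,0,0],[0,0,0.115,0,0,0],[0,0,0.115,0,0,0],[0,0,0.115,0,0,0]])

```text
time_s: 21.92
tool_pos: [0.536, -0.0107, 0.2066]
tool_rot: [2.221, 2.22, 0.002]
ft_force: [0.2, -0.7, -1.9]
gripper_width: 0.0209
grasp_force: 59.3
```

Run:
```python
from h import *
s=sense();print(s["tool_pos"],s["tool_rot"],s["gripper_width"],s["ft_force"])
c=get_calibration("wrist");w,d=get_image("wrist");c2=get_calibration("side");p,_=get_image("side")
T=s["tool_pos"]
print(proj(c,(.536,-.0107,.066)),proj(c2,(.536,-.0107,.066)))
u,v=map(int,proj(c,(.536,-.0107,.066)));u2,v2=map(int,proj(c2,(.536,-.0107,.066)))
a0=v-80
cv2.imwrite("pics/w7.png",np.hstack([cv2.resize(w[a0:a0+150,u-75:u+75],(400,400)),cv2.resize(p[v2-65:v2+35,u2-50:u2+50],(400,400),interpolation=2)]))
```

```text
[ 0.53600805 -0.0107046   0.20659938] [2.22069614e+00 2.22012804e+00 2.08179531e-03] 0.020859904881679638 [ 0.17118725 -0.72533186 -1.93424567]
(np.float64(319.2791027362495), np.float64(188.28178568810588)) (np.float64(345.7099868332982), np.float64(211.96888697557947))
```

View pics/w7.png

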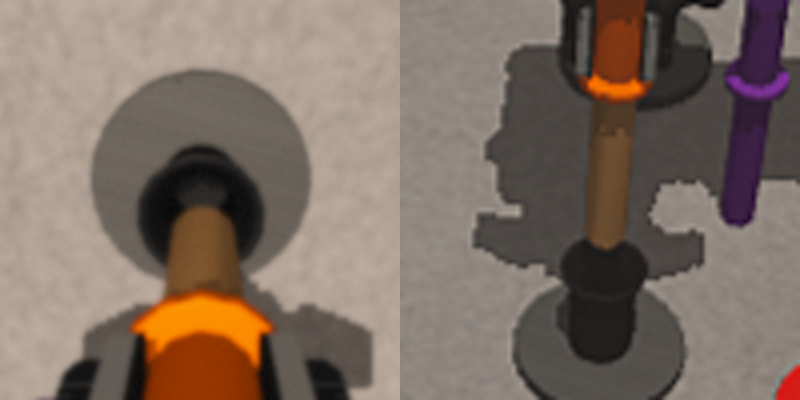

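The rod hangs directly over the stand: foot at about crop (205,205), cup mouth around (200,212). I lower it in gently.

arm_command(targets=[[0,0,0.01,0,0,0],[0,0,0.02,0,0,0],[0,0,0.028,0,0,0],[0,0,0.034,0,0,0],[0,0,0.038,0,0,0]])

```text
time_s: 22.65
tool_pos: [0.5349, -0.0103, 0.1667]
tool_rot: [-2.221, -2.222, 0.001]
ft_force: [-0.9, -0.5, -1.5]
gripper_width: 0.0204
grasp_force: 59.3
```

arm_command(targets=[[0,0,0.01,0,0,0],[0,0,0.018,0,0,0],[0,0,0.026,0,0,0],[0,0,0.031,0,0,0],[0,0,0.033,0,0,0]])

```text
time_s: 23.28
tool_pos: [0.5349, -0.0103, 0.1339]
tool_rot: [-2.221, -2.222, 0.001]
ft_force: [-0.3, 0.2, -2.0]
gripper_width: 0.0205
grasp_force: 59.3
```

arm_command(targets=[[0,0,0.001,0,0,0],[0,0,0.002,0,0,0],[0,0,0.0025,0,0,0],[0,0,0.0025,0,0,0]])

```text
time_s: 23.78
tool_pos: [0.5351, -0.0103, 0.1319]
tool_rot: [2.221, 2.222, 0.0]
ft_force: [0.2, -0.6, -0.9]
gripper_width: 0.0201
grasp_force: 59.3
```

arm_command(targets=[[0,0,0,0,0,0],[0,0,0,0,0,0],[0,0,0,0,0,0],[0,0,0,0,0,0]], grip=60)

```text
time_s: 24.28
tool_pos: [0.5351, -0.0104, 0.1319]
tool_rot: [2.221, 2.222, 0.0]
ft_force: [0.5, -0.4, -0.2]
gripper_width: 0.0511
grasp_force: 0.0
```

arm_command(targets=[[0,0,-0.03,0,0,0],[0,0,-0.07,0,0,0],[0,0,-0.12,0,0,0],[0,0,-0.15,0,0,0],[0,0,-0.15,0,0,0],[0,0,-0.15,0,0,0]])

```text
time_s: 25.02
tool_pos: [0.5348, -0.0103, 0.281]
tool_rot: [-2.221, -2.221, 0.001]
ft_force: [0.7, -0.6, -0.9]
gripper_width: 0.0514
grasp_force: 0.0
```

Run:
```python
from h import *
s=sense();print(s["tool_pos"],s["gripper_width"],s["ft_force"],s["time_s"])
p,_=get_image("side");cv2.imwrite("pics/s8.png",p)
c=get_calibration("wrist");w,d=get_image("wrist");X=cloud(c,d);hsv=cv2.cvtColor(w,cv2.COLOR_BGR2HSV)
o=(hsv[...,0]<16)&(hsv[...,1]>180)&(d>0)&(abs(X[...,0]-.535)<.05)&(abs(X[...,1]+.01)<.05)
Q=X[o];print(Q.min(0),Q.max(0))
t,d=get_image("top");c=get_calibration("top");X=cloud(c,d);h=cv2.cvtColor(t,cv2.COLOR_BGR2HSV)
b=(h[...,0]>100)&(h[...,0]<130)&(h[...,1]>120)&(np.hypot(X[...,0]-.5325,X[...,1]+.25)<.04);print(b.sum(),X[b].mean(0) if b.any() else None)
```

```text
[ 0.53475712 -0.01031868  0.2810478 ] 0.0513613263373676 [ 0.65625948 -0.58044815 -0.85976908] 25.025
[ 0.51320174 -0.04886344  0.0075035 ] [0.55524691 0.004798   0.16675924]
31 [ 0.53515848 -0.25693842  0.09863746]
```

View pics/s8.png

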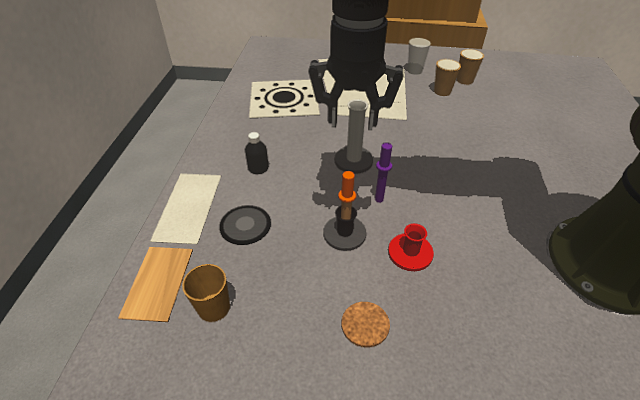

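The rod stands upright in its stand at (347,190), and the stick's top in the tube is at z≈0.099, the packed level. Everything else is where it was.

```bash
python3 -c "
from rig import *
print(job_done())"
```

```text
the job is handed in; nothing more can be done
None
```

The job is done and handed in: the blue stick is in the tube and rammed 29 mm down onto the packed sticks, held still at about 16 N for over a second (the highest reading was 15.6 N, about 17 N with the rod's weight), the rod is back upright in its stand, and nothing else was moved (about 25 s used).

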